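Slide the heavy battery crate into its charging bay

TASK

The heavy orange battery crate has been left beside its charging bay on the bench. Push it low, near its base, so that it slides steadily over the bench without tipping: over to stand in front of the bay's mouth, then straight in until it is fully home against the back stop. Do not lift it or touch its lid or handle, leave the loose things on the bench where they are, and finish clear of everything.

Things in the scene. Friction and masses are not known exactly. Their poses are not given: they have to be found in the camera images.
- crate: heavy battery crate, 1.1 to 1.6 kg, on rubber feet; about 6 to 20 N slide it; pushed higher than 50 mm it may tip. Slick black base rim 102 (x) x 152 mm (y), 3 to 30 mm above the bench, 6 mm proud of the orange box (90 x 140 mm, up to 73 mm). Origin: centre of the underside, z up. Its long side goes across the bay; at the start its x axis points into the bay within 0.4 rad
- crate_lid: black lid with grey carrying handle, fixed on the crate, not to be touched. Origin: centre of its underside, 73 mm above the bench. Lid 90 x 140 mm, its top 91 mm above the bench; the handle is a 12 mm bar along the crate's y over the middle, 112 mm long, its top 124 mm above the bench
- bay: fixed charging bay: black back stop, two plywood rails 30 mm high, flared at the mouth; no floor. Origin: on the bench, where the seated crate's centre lies; x points from the mouth to the stop (face at x = 50 mm). 164 mm between the rails, which begin at x = -43; the flares open to 204 mm at x = -84. The crate starts at x = -220 to -180, y = 50 to 100 mm in this frame
- block_1: loose wooden block, 45 x 100 x 60 mm, right of the bay; origin: centre of its underside. Leave alone
- tape_measure: loose yellow tape measure, 36 x 81 x 63 mm; origin: centre of its underside. Leave alone
- masking_tape: loose roll of masking tape, 104 mm across, 25 mm high, lying in front; origin: centre of its underside. Leave alone

How it is judged:
By the outcome, as a careful person would: the job done as asked, in the order asked, and still so for the second after the job is handed in, with the robot touching nothing.
It also fails if it takes over 70 s, if anything falls off the work surface, if the arm or the gripper's body presses on something with over 40 N, if the wrist force passes 120 N, or if a joint passes its speed limit or range.

ROBOT

A 6-joint arm with a two-finger parallel gripper is mounted at the origin on a cart in front of the work surface, level with it; the furniture and walls round the work are solid. World frame = base frame: x ahead of the robot, y to its left, z up, the work surface at z = 0. Lengths are in m, angles in rad, forces in N, time in s.
With the tool pointing down it reaches from about 0.35 to 0.85 m from the base axis. Payload 8.1 kg.
Tool frame: the origin (TCP) lies midway between the tips of the shut fingers; the grasp point (between the pads) lies robot.grip_depth behind it (robot.grip_depth is the distance from the TCP to the grasp point, in m); z points along the fingers, y is the line along which they close (so a half turn about z gives the same grasp; the last joint's range is limited). The gripper opens to 93 mm and grips with 3 to 60 N. Pads are 15 mm wide; open, the fingers measure 128 mm over their backs; the gripper's body (75 mm by 188 mm) begins 65 mm behind the grasp point.
Start: joints at [1.143, 0.13, 1.488, -0, 1.523, -0.085], TCP at [0.202, 0.565, 0.19] pointing down, gripper open.
Joint ranges: [-2.96, 2.96], [-0.89, 2.26], [0.02, 2.5], [-1.34, 4.48], [0, 2.73], [-2.66, 2.66]. Speed limits (rad/s): [2.39, 2.39, 2.79, 3.14, 3.14, 3.14].

INTERFACE

Orientations are given as a rotation vector (axis times angle).
In Python, from plant import robot gives the robot as it stands.
- The arm moves only by the tool carry_out, never from a script. Its argument "rows" is a list of rows, each a list of 6 numbers: the shift along the tool's x, y, z in m, then the turn, a rotation vector about the tool's x, y, z in degrees. A call has 1 to 12 rows; each row is the pose to reach, as a shift and turn from the pose commanded when the call began, along the tool's axes at that moment; what a row does not reach only later rows make up. A row lasts 1/8 s, in which the tool goes at most 62.5 mm and 10.7 degrees, less where a joint would pass 70% of its speed; a pose out of reach is approached as far as the arm can. A call with a gripper value outside its range is refused whole. "jaw" is the closure in counts, from 0 (fully open) to 255 (shut), set as the call begins (left out, the last holds). The fingers move at their own pace and stop on an object; "force" is the grip in N (left out, the last holds). Time passes only in rows, so rows that repeat a pose let the fingers close. It gives the time, the measured TCP pose, the force, the opening and the grip force at its end, in the units of the state.
- robot.read_state(): the state, without advancing time (a new reading comes with each control period).
- robot.read_camera(name): name is "scene" or "top" or "wrist"; returns the picture (400x640x3 uint8, red, green, blue); there is no depth.
- robot.camera_model(name): a dict with "fx", "fy", "cx", "cy" (pixels), "R" (3x3) and "t" (3): a world point X has camera coordinates R X + t; the wrist camera has in their place "mount" (4x4, takes a point from camera to tool coordinates, whose origin is the TCP and whose axes are the flange's). Camera axes: x right, y down, z forward; pixel columns grow to the right and rows downward; lengths in m; the calibration is good to about 2 mm. The wrist camera is an equidistant fisheye: a pixel r from the principal point sees the ray r / f radians off the axis. A picture is of the moment at which its call begins: read the wrist's pose just before it. camera_model takes no time and is no camera call.
- robot.close_job(): hands the job in; it is judged then, once.
Trained networks look in the newest picture that a camera, given by its name, has taken for a name from the list of things; names that differ only in an ending like _2 or _b are one class to them, and where a whole thing is asked for, a point or a joint stands for the part that bears it (a point fixed in the world has none). Each returns a list of dicts, best first, with "conf" (0 to 1); they miss things now and then, are a little off and sometimes report something else, mostly with a low value. They report only what shows in the picture. A call takes as long as a camera call.
- robot.outline_of(camera, target): "pixels" (400x640 bool, what is visible of it) and "pixel" ([column, row] in pixels, amid what is visible of it).
The state is a dict: "t": time; "q": joint angles; "dq": joint speeds; "joint_torque": joint torques, N m; "tool_pos": TCP position; "orientation": TCP orientation; "force": force on the tool from outside, world axes, zero at the start; "wrist_torque": the same for the moment, N m; "opening": finger opening in m; "gripper_force": force on a finger pad.
Only numpy, scipy, OpenCV 4.12 (cv2) and the standard library are available. Lean on these libraries where they do the work, as an engineer would, in place of code of your own. Each camera call takes 0.05 s, during which the arm holds its last target. There are 200 camera calls.

## Working session

There is one attempt and no reset: what is moved stays moved. The work goes in short steps, Python scripts to look and compute and a tool call to move; the robot and the scene stay as the last step left them, time stands still between calls to the robot, and variables do not carry over. Pictures are saved under pics/ and viewed, at most 10 in all, crops included, and the job is handed in when it is done.

Besides the shell and the picture viewer there is one more tool, called after "Call:" in YAML: its name, and indented under it one key for each argument. carry_out: Moves the arm, as the interface text tells. Its arguments: {"type":"object","properties":{"rows":{"type":"array"},"jaw":{"type":"number"},"force":{"type":"number"}},"required":["rows"]}

```bash
mkdir -p pics; ls; python3 - <<'E'
from plant import robot
import cv2,numpy as np
s=robot.read_state(); print({k:np.round(v,3) for k,v in s.items()})
ims=[]
for c in("scene","top"):
    im=robot.read_camera(c); cv2.imwrite(f"pics/{c}0.png",im[:,:,::-1]); ims.append(im)
    m=robot.camera_model(c); print(c,{k:np.round(v,3).tolist() for k,v in m.items()})
    for t in("crate","crate_lid","bay","block_1","tape_measure","masking_tape"):
        for d in robot.outline_of(c,t)[:2]:
            ys,xs=np.where(d["pixels"]); print(t,round(d["conf"],2),np.round(d["pixel"]),xs.min(),xs.max(),ys.min(),ys.max())
            np.save(f"{c}_{t}.npy",d["pixels"]) if d["conf"]>.5 else 0
E
```

```text
pics
{'t': np.float64(0.0), 'q': array([ 1.143,  0.131,  1.489,  0.   ,  1.523, -0.085]), 'dq': array([-0.002, -0.001,  0.   ,  0.   , -0.001,  0.001]), 'joint_torque': array([ 0.0000e+00, -5.5982e+01, -4.9177e+01,  7.7000e-02,  3.5000e-02,
       -0.0000e+00]), 'tool_pos': array([0.201, 0.565, 0.189]), 'orientation': array([-5.360e-01, -3.095e+00,  3.000e-03]), 'force': array([ 0.463, -0.014, -0.392]), 'wrist_torque': array([0.007, 0.021, 0.016]), 'gripper_force': np.float64(0.0), 'opening': np.float64(0.093)}
scene {'fx': 510.497, 'fy': 510.497, 'cx': 317.541, 'cy': 202.51, 'R': [[-0.489, -0.872, 0.001], [-0.613, 0.343, -0.712], [0.621, -0.349, -0.702]], 't': [-0.123, 0.452, 0.53]}
crate 0.65 [248. 235.] 200 297 194 280
crate_lid 0.94 [248. 220.] 201 291 193 249
bay 0.71 [275. 152.] 219 336 137 201
block_1 0.74 [400. 160.] 371 424 145 180
tape_measure 0.75 [383. 223.] 368 394 201 243
masking_tape 0.6 [370. 287.] 346 408 247 305
top {'fx': 419.212, 'fy': 419.212, 'cx': 320.221, 'cy': 200.034, 'R': [[-0.006, -0.999, 0.038], [-0.997, 0.003, -0.083], [0.083, -0.038, -0.996]], 't': [-0.42, 0.47, 0.875]}
crate 0.91 [239. 207.] 199 283 178 243
crate_lid 0.57 [240. 211.] 199 276 179 238
bay 0.86 [308. 123.] 240 354 91 193
block_1 0.82 [403. 188.] 377 429 167 207
tape_measure 0.74 [351. 243.] 333 365 228 259
masking_tape 0.69 [320. 302.] 294 342 259 308
```

```bash
python3 - <<'E'
import cv2
a=cv2.imread("pics/top0.png");cv2.imwrite("pics/t1.png",cv2.resize(a[70:330,150:480],None,fx=2.3,fy=2.3,interpolation=cv2.INTER_CUBIC))
a=cv2.imread("pics/scene0.png");cv2.imwrite("pics/s1.png",cv2.resize(a[110:330,150:480],None,fx=2.4,fy=2.4,interpolation=cv2.INTER_CUBIC))
E
```

```text
(no output)
```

View pics/t1.png

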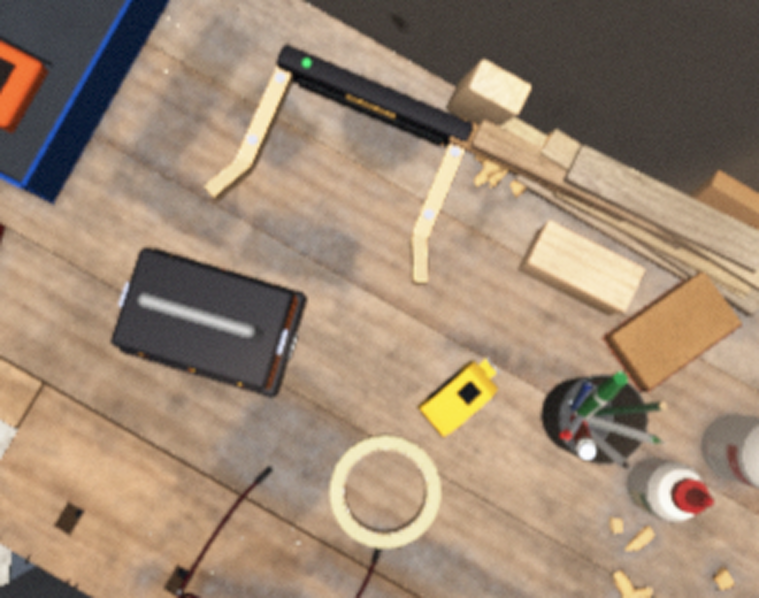

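View pics/s1.png

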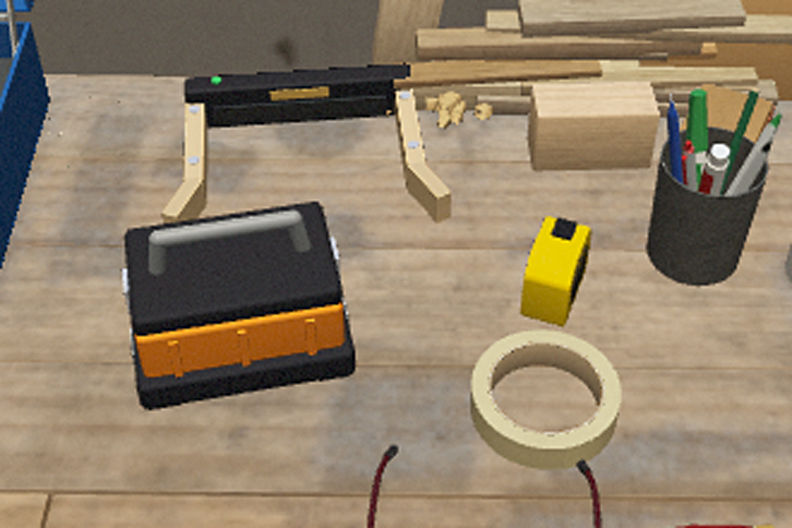

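The top view shows the crate (pixels ~199–283, 178–243) to the left of and in front of the bay mouth. The tape measure and masking tape lie to the right, and the block is right of the bay. Next I fit the poses from the masks.

```bash
cat > h.py <<'E'
import numpy as np,cv2
from scipy.optimize import minimize
from plant import robot
def box(x0,x1,y0,y1,z0,z1): return np.array([[x,y,z] for x in(x0,x1) for y in(y0,y1) for z in(z0,z1)])
def pr(c,P):
    m=robot.camera_model(c);X=P@np.array(m["R"]).T+m["t"]
    return np.c_[m["fx"]*X[:,0]/X[:,2]+m["cx"],m["fy"]*X[:,1]/X[:,2]+m["cy"]]
def W(p,P):
    c,s=np.cos(p[2]),np.sin(p[2]);Q=P.copy();Q[:,:2]=P[:,:2]@np.array([[c,s],[-s,c]])+p[:2];return Q
def render(c,p,parts):
    im=np.zeros((400,640),np.uint8)
    for B in parts:
        h=cv2.convexHull(pr(c,W(p,B)).astype(np.float32))
        cv2.fillConvexPoly(im,np.round(h*16).astype(np.int32),255,cv2.LINE_AA,4)
    return im/255.
CR=[box(-.051,.051,-.076,.076,.003,.03),box(-.045,.045,-.07,.07,.03,.091),box(-.006,.006,-.056,.056,.11,.124)]
def bay(th=.012,hs=.05,ts=.02):
    P=[box(.05,.05+ts,-.1,.1,0,hs)]
    for s in(1,-1):
        P.append(box(-.043,.05,s*.082,s*(.082+th),0,.03))
        P.append(np.array([[x,s*y,z] for x,y in((-.043,.082),(-.043,.082+th),(-.084,.102),(-.084,.102+th)) for z in(0,.03)]))
    return P
def fit(masks,p0,parts,nvar=3):
    def f(v):
        e=0
        for c,M in masks.items():
            r=render(c,v[:3],parts(v)); e+=1-np.minimum(r,M).sum()/np.maximum(r,M).sum()
        return e
    best=None
    sim=np.array([p0]+[np.array(p0)+d for d in np.diag(([.02,.02,.12]+[.008,.015,.008])[:len(p0)])])
    for _ in range(3):
        r=minimize(f,p0,method="Nelder-Mead",options=dict(initial_simplex=sim,maxiter=500,xatol=1e-4,fatol=1e-4))
        p0=r.x; sim=np.array([p0]+[p0-d for d in np.diag(([.01,.01,.06]+[.004,.01,.004])[:len(p0)])])
    return r.x,r.fun
def inframe(b,p):
    d=p[:2]-b[:2];c,s=np.cos(b[2]),np.sin(b[2]);return np.array([c*d[0]+s*d[1],-s*d[0]+c*d[1],p[2]-b[2]])
def draw(im,c,p,parts,col):
    for B in parts:
        h=cv2.convexHull(pr(c,W(p,B)).astype(np.float32));cv2.polylines(im,[np.round(h*3*16).astype(np.int32)],True,col,1,cv2.LINE_AA,4)
E
python3 - <<'E'
from h import *
L=lambda c,t:np.load(f"{c}_{t}.npy").astype(float)
cm={c:np.maximum(L(c,"crate"),L(c,"crate_lid")) for c in("top","scene")}
bm={c:L(c,"bay") for c in("top","scene")}
for k in (["top"],["scene"],["top","scene"]):
    pc,e=fit({c:cm[c] for c in k},[.4,-.2,-.3],lambda v:CR); print(k,"crate",pc.round(4),round(e,3))
    pb,e=fit({c:bm[c] for c in k},[.58,-.35,-.35,.012,.05,.02],lambda v:bay(*v[3:])); print("bay",pb.round(4),round(e,3),"rel",inframe(pb,pc).round(3))
np.save("pb.npy",pb);np.save("pc.npy",pc)
for c in("top","scene"):
    a=cv2.resize(cv2.imread(f"pics/{c}0.png"),None,fx=3,fy=3,interpolation=cv2.INTER_CUBIC)
    draw(a,c,pc,CR,(0,255,0));draw(a,c,pb,bay(*pb[3:]),(0,0,255))
    cv2.imwrite(f"pics/fit_{c}.png",a[255:760,560:1110] if c=="top" else a[360:870,560:1050])
E
```

```text
['top'] crate [ 0.4472 -0.256  -0.3012] 0.048Traceback (most recent call last):
  File "<stdin>", line 7, in <module>
  File "h.py", line 32, in fit
    r=minimize(f,p0,method="Nelder-Mead",options=dict(initial_simplex=sim,maxiter=500,xatol=1e-4,fatol=1e-4))
    res = _minimize_neldermead(fun, x0, args, callback, bounds=bounds,
                               **options)
    fxr = func(xr)
    fx = function(np.copy(x), *(wrapper_args + args))
  File "h.py", line 27, in f
    r=render(c,v[:3],parts(v)); e+=1-np.minimum(r,M).sum()/np.maximum(r,M).sum()
  File "h.py", line 13, in render
    h=cv2.convexHull(pr(c,W(p,B)).astype(np.float32))
                     ~~^^^^^^^^^^
  File "h.py", line 6, in pr
    m=robot.camera_model(c);X=P@np.array(m["R"]).T+m["t"]
ValueError: time passes only in moves, steps and waits
```

```bash
sed -i 's/^def pr/from functools import lru_cache\ncam=lru_cache(None)(robot.camera_model)\ndef pr/; s/m=robot.camera_model(c)/m=cam(c)/' h.py
cat > fit1.py <<'E'
from h import *
L=lambda c,t:np.load(f"{c}_{t}.npy").astype(float)
cm={c:np.maximum(L(c,"crate"),L(c,"crate_lid")) for c in("top","scene")}
bm={c:L(c,"bay") for c in("top","scene")}
for k in (["top"],["scene"],["top","scene"]):
    pc,e=fit({c:cm[c] for c in k},[.44,-.25,-.3],lambda v:CR); print(k,"crate",pc.round(4),round(e,3))
    pb,e=fit({c:bm[c] for c in k},[.6,-.35,-.35,.012,.05,.02],lambda v:bay(*v[3:])); print("bay",pb.round(4),round(e,3),"rel",inframe(pb,pc).round(3))
np.save("pb.npy",pb);np.save("pc.npy",pc)
for c in("top","scene"):
    a=cv2.resize(cv2.imread(f"pics/{c}0.png"),None,fx=3,fy=3,interpolation=cv2.INTER_CUBIC)
    draw(a,c,pc,CR,(0,255,0));draw(a,c,pb,bay(*pb[3:]),(0,0,255))
    cv2.imwrite(f"pics/fit_{c}.png",a[255:760,560:1110] if c=="top" else a[360:870,560:1050])
from scipy.spatial.transform import Rotation as R
s=robot.read_state();print(R.from_rotvec(s["orientation"]).as_matrix().round(3),robot.grip_depth)
E
python3 fit1.py
```

```text
['top'] crate [ 0.4471 -0.256  -0.3068] 0.048
bay [ 0.6054 -0.3831 -0.3978  0.0136  0.0285  0.0223] 0.124 rel [-0.195  0.056  0.091]
['scene'] crate [ 0.4518 -0.2581 -0.283 ] 0.051
bay [ 0.6116 -0.387  -0.4087  0.0109  0.0356  0.022 ] 0.132 rel [-0.198  0.055  0.126]
['top', 'scene'] crate [ 0.4477 -0.2567 -0.2937] 0.11
bay [ 0.606  -0.3837 -0.3998  0.0132  0.045   0.0167] 0.322 rel [-0.195  0.055  0.106]
[[-0.942  0.336  0.   ]
 [ 0.336  0.942  0.   ]
 [ 0.     0.    -1.   ]] 0.0188
```

View pics/fit_top.png

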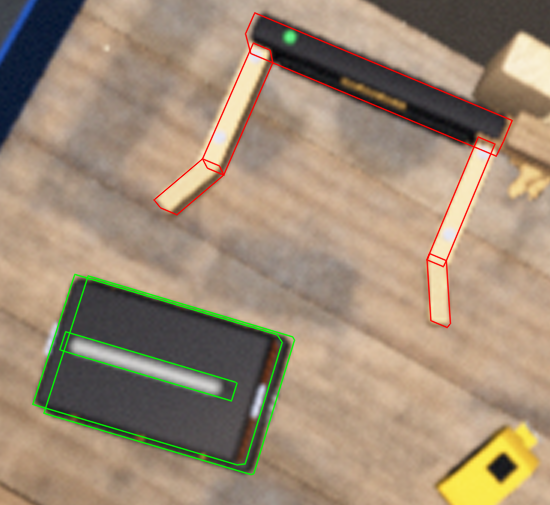

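The bay overlay fits within a couple of mm, and the crate is at about (-0.195, 0.055, +0.1 rad) in the bay frame. Before the side push I check how close the blue bin on the left is.

View pics/top0.png

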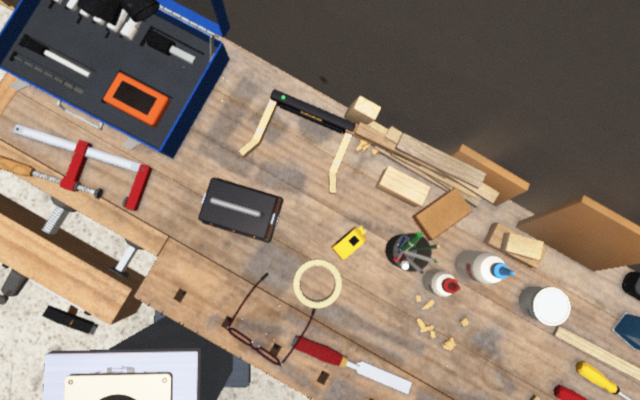

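View pics/scene0.png

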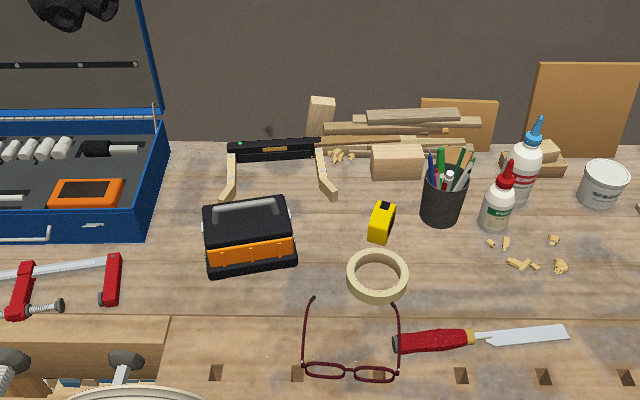

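```bash
python3 - <<'E'
from h import *
b=np.load("pb.npy")[:3]
def bp(u,v,z=0):
    m=cam("top");R=np.array(m["R"]);d=R.T@[(u-m["cx"])/m["fx"],(v-m["cy"])/m["fy"],1];C=-R.T@m["t"]
    return C+d*(z-C[2])/d[2]
for n,u,v,z in(("bin top corner",176,156,.07),("bin base?",182,157,0),("bin right back",226,40,.07),("clamp",148,168,.03),("clamp bot",132,208,.03),("glasstip",267,275,.02),("glass tip2",313,312,.02),("glasscorner",231,325,.02),("tape left",293,283,.025),("mtape c",318,283,.0),("tmeasure left",334,248,.0),("vice block",166,243,0)):
    X=bp(u,v,z);print(n,X.round(3),"bay",inframe(b,np.r_[X[:2],0])[:2].round(3))
E
```

```text
bin top corner [ 0.556 -0.126  0.07 ] bay [-0.147  0.218]
bin base? [ 0.567 -0.118  0.   ] bay [-0.14  0.23]
bin right back [ 0.803 -0.224  0.07 ] bay [0.119 0.224]
clamp [ 0.538 -0.055  0.03 ] bay [-0.191  0.276]
clamp bot [ 0.452 -0.024  0.03 ] bay [-0.281  0.271]
glasstip [ 0.309 -0.308  0.02 ] bay [-0.303 -0.046]
glass tip2 [ 0.23  -0.405  0.02 ] bay [-0.338 -0.166]
glasscorner [ 0.206 -0.233  0.02 ] bay [-0.428 -0.017]
tape left [ 0.292 -0.363  0.025] bay [-0.297 -0.103]
mtape c [ 0.289 -0.417  0.   ] bay [-0.279 -0.154]
tmeasure left [ 0.364 -0.452  0.   ] bay [-0.196 -0.157]
vice block [ 0.378 -0.087  0.   ] bay [-0.326  0.184]
```

```bash
cat > go.py <<'E'
from h import *
import sys
from scipy.spatial.transform import Rotation as Ro
b=np.load("pb.npy")[:3]; c,s=np.cos(b[2]),np.sin(b[2]); ex=np.array([c,s,0]);ey=np.array([-s,c,0]);k=np.array([0,0,1.])
def target(mode,x,y,z,tilt):
    t=np.radians(tilt)
    push,sg=(-ey,-1) if mode=="side" else (ex,1)
    zt=-np.cos(t)*k+np.sin(t)*push; xt=sg*(np.cos(t)*push+np.sin(t)*k); yt=np.cross(zt,xt)
    p=np.r_[b[:2],0]+x*ex+y*ey+z*k
    return p,np.c_[xt,yt,zt]
def row(p,M):
    st=robot.read_state(); R0=Ro.from_rotvec(st["orientation"]).as_matrix()
    return np.r_[(R0.T@(p-st["tool_pos"]))*1,np.degrees(Ro.from_matrix(R0.T@M).as_rotvec())]
def tcpbay():
    st=robot.read_state();P=st["tool_pos"];return np.r_[inframe(b,np.r_[P[:2],0])[:2],P[2]].round(4),st["force"].round(2),round(st["t"],2)
if __name__=="__main__":
    a=sys.argv; print("tcp bay",*tcpbay())
    p,M=target(a[1],*map(float,a[2:6])); print("row",row(p,M).round(4).tolist(),"world",p.round(3))
E
python3 go.py side -.2 .157 .25 15
```

```text
tcp bay [-0.7418  0.7166  0.1896] [-0.21  0.78  0.18] 0.7
row [-0.5091, -0.5895, -0.0605, 12.2033, -11.5277, 92.6778] world [ 0.483 -0.161  0.25 ]
```

Call:
carry_out:
  rows:
    - [0, 0, -0.06, 0, 0, 10]
    - [-0.04, -0.05, -0.06, 1, -1, 18]
    - [-0.08, -0.1, -0.06, 2, -2, 27]
    - [-0.12, -0.14, -0.06, 3, -3, 36]
    - [-0.16, -0.18, -0.06, 4, -4, 45]
    - [-0.2, -0.22, -0.06, 5, -5, 54]
    - [-0.24, -0.27, -0.06, 6, -6, 62]
    - [-0.28, -0.32, -0.06, 7, -7, 70]
    - [-0.32, -0.37, -0.06, 8, -8, 78]
    - [-0.36, -0.41, -0.06, 9, -9, 84]
    - [-0.4, -0.45, -0.06, 10, -10, 89]
    - [-0.43, -0.5, -0.06, 12, -11.5, 92.7]
  jaw: 118

```text
t: 2.2
tool_pos: [0.4393, -0.0523, 0.2498]
orientation: [2.485, 1.642, -0.322]
force: [1.6, 0.9, 0.3]
opening: 0.0501
gripper_force: 0.0
```

```bash
python3 go.py side -.2 .157 .13 15
```

```text
tcp bay [-0.2826  0.2403  0.2498] [1.55 0.94 0.29] 2.2
row [-0.0495, 0.0825, 0.1374, 0.1243, -0.1278, -0.1961] world [ 0.483 -0.161  0.13 ]
```

Call:
carry_out:
  rows:
    - [-0.04, 0.041, 0.0107, 0, 0, 0]
    - [-0.0805, 0.0825, 0.0215, 0, 0, 0]
    - [-0.0805, 0.0825, 0.0215, 0, 0, 0]
    - [-0.07, 0.0825, 0.06, 0, 0, 0]
    - [-0.06, 0.0825, 0.1, 0, 0, 0]
    - [-0.0495, 0.0825, 0.1374, 0, 0, 0]
    - [-0.0495, 0.0825, 0.1374, 0, 0, 0]
    - [-0.0495, 0.0825, 0.1374, 0, 0, 0]

```text
t: 3.2
tool_pos: [0.4833, -0.1588, 0.1314]
orientation: [2.482, 1.646, -0.32]
force: [0.2, -0.4, 0.9]
opening: 0.0499
gripper_force: 0.0
```

```bash
python3 go.py side -.2 .157 .012 15; python3 - <<'E'
from plant import robot
import cv2
cv2.imwrite("pics/a2.png",cv2.resize(robot.read_camera("scene")[60:300,80:400,::-1],None,fx=2.3,fy=2.3))
E
```

```text
tcp bay [-0.2006  0.1594  0.1314] [ 0.18 -0.4   0.89] 3.2
row [0.0283, 0.0002, 0.116, 0.2128, -0.1609, -0.014] world [ 0.483 -0.161  0.012]
```

View pics/a2.png

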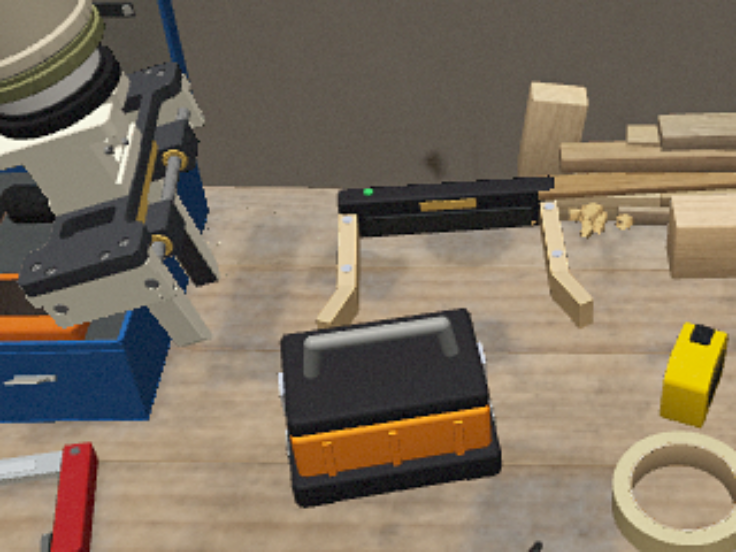

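The gripper is above the gap between the crate and the bin, and its body is clear of both. Descending.

Call:
carry_out:
  rows:
    - [-0.004, -0.004, 0.015, 0, 0, 0]
    - [-0.001, -0.005, 0.035, 0, 0, 0]
    - [0.005, -0.005, 0.055, 0, 0, 0]
    - [0.01, -0.005, 0.075, 0, 0, 0]
    - [0.016, -0.005, 0.097, 0, 0, 0]
    - [0.0215, -0.005, 0.118, 0.2, -0.1, 0]
    - [0.0215, -0.005, 0.118, 0.2, -0.1, 0]
    - [0.0215, -0.005, 0.118, 0.2, -0.1, 0]

```text
t: 4.25
tool_pos: [0.4748, -0.1662, 0.0106]
orientation: [2.485, 1.646, -0.327]
force: [-0.3, -0.2, -0.6]
opening: 0.0499
gripper_force: 0.0
```

```bash
python3 go.py side -.2 .083 .012 15
```

```text
tcp bay [-0.2055  0.1493  0.0106] [-0.26 -0.24 -0.62] 4.25
row [-0.0644, 0.0056, 0.0158, -0.0534, -0.0469, -0.0332] world [ 0.454 -0.229  0.012]
```

Call:
carry_out:
  rows:
    - [-0.003, 0, 0.0007, 0, 0, 0]
    - [-0.006, 0, 0.0014, 0, 0, 0]
    - [-0.009, 0, 0.002, 0, 0, 0]
    - [-0.012, 0, 0.003, 0, 0, 0]
    - [-0.015, 0, 0.0037, 0, 0, 0]
    - [-0.018, 0, 0.0044, 0, 0, 0]
    - [-0.021, 0, 0.0052, 0, 0, 0]
    - [-0.024, 0, 0.006, 0, 0, 0]
    - [-0.027, 0, 0.0067, 0, 0, 0]
    - [-0.03, 0, 0.0075, 0, 0, 0]
    - [-0.033, 0, 0.0082, 0, 0, 0]
    - [-0.036, 0, 0.009, 0, 0, 0]

```text
t: 5.75
tool_pos: [0.4608, -0.199, 0.0104]
orientation: [2.485, 1.648, -0.324]
force: [3.0, 7.3, -1.4]
opening: 0.0498
gripper_force: 3.7
```

```bash
python3 go.py side -.205 .083 .012 15; cat > meas.py <<'E'
from h import *
import sys
b=np.load("pb.npy")[:3];p0=np.load("pc.npy")
ms={}
for c in("top","scene"):
    robot.read_camera(c);M=np.zeros((400,640))
    for t in("crate","crate_lid"):
        for d in robot.outline_of(c,t)[:1]: print(c,t,round(d["conf"],2),d["pixels"].sum()); M=np.maximum(M,d["pixels"])
    if M.sum()>1500: ms[c]=M
for k in ms:
    p,e=fit({k:ms[k]},list(p0),lambda v:CR);print(k,inframe(b,p).round(4),round(e,3))
p,e=fit(ms,list(p0),lambda v:CR);print("both",inframe(b,p).round(4),round(e,3));np.save("pc.npy",p)
E
python3 meas.py
```

```text
tcp bay [-0.2057  0.1136  0.0104] [ 2.98  7.27 -1.38] 5.75
row [-0.03, 0.0007, 0.0063, -0.0356, -0.1837, 0.0081] world [ 0.45  -0.227  0.012]
top crate 0.97 3570
top crate_lid 0.95 3190
scene crate 0.77 6575
scene crate_lid 0.72 3884
top [-0.1982  0.0419  0.0584] 0.061
scene [-0.1928  0.0396  0.0832] 0.065
both [-0.1975  0.0405  0.0706] 0.138
```

Call:
carry_out:
  rows:
    - [-0.003, 0, 0.0006, 0, 0, 0]
    - [-0.006, 0, 0.0013, 0, 0, 0]
    - [-0.009, 0, 0.002, 0, 0, 0]
    - [-0.012, 0, 0.0027, 0, 0, 0]
    - [-0.015, 0, 0.0034, 0, 0, 0]
    - [-0.018, 0, 0.004, 0, 0, 0]
    - [-0.021, 0, 0.0047, 0, 0, 0]
    - [-0.024, 0, 0.0054, 0, 0, 0]
    - [-0.027, 0, 0.006, 0, 0, 0]
    - [-0.03, 0, 0.0067, 0, 0, 0]

```text
t: 7.3
tool_pos: [0.448, -0.2273, 0.0111]
orientation: [2.486, 1.648, -0.326]
force: [2.5, 4.8, -4.7]
opening: 0.0502
gripper_force: 2.8
```

```bash
python3 go.py side -.205 .075 .012 15; python3 meas.py; python3 - <<'E'
from plant import robot
from h import *
b=np.load("pb.npy");p=np.load("pc.npy")
a=cv2.resize(robot.read_camera("top")[:,:,::-1],None,fx=3,fy=3,interpolation=cv2.INTER_CUBIC)
draw(a,"top",p[:3],CR,(0,255,0));draw(a,"top",b[:3],bay(*b[3:]),(0,0,255))
cv2.imwrite("pics/a3.png",a[255:800,500:1110])
E
```

```text
tcp bay [-0.2065  0.0826  0.0111] [ 2.52  4.76 -4.69] 7.3
row [-0.0076, 0.0015, 0.001, -0.1261, -0.1608, 0.0068] world [ 0.446 -0.235  0.012]
top crate 0.78 3538
top crate_lid 0.56 3275
scene crate 0.65 6495
scene crate_lid 0.88 3920
top [-0.2038  0.0114  0.0041] 0.058
scene [-0.1971  0.0097  0.009 ] 0.068
both [-0.2025  0.0104  0.0142] 0.138
```

View pics/a3.png

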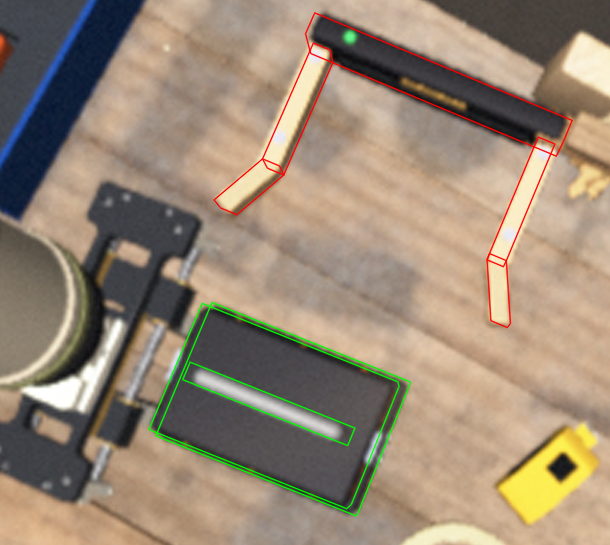

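The crate is now square to the bay and about 10 mm left of its axis. I push 9 mm more and then back off.

Call:
carry_out:
  rows:
    - [-0.003, 0, 0.0004, 0, 0, 0]
    - [-0.006, 0, 0.001, 0, 0, 0]
    - [-0.009, 0, 0.0018, 0, 0, 0]
    - [-0.009, 0, 0.0018, 0, 0, 0]
    - [0.0, 0, 0, 0, 0, 0]
    - [0.02, 0, -0.005, 0, 0, 0]
    - [0.04, 0, -0.01, 0, 0, 0]
    - [0.03, 0, -0.05, 0, 0, 0]
    - [0.015, 0, -0.1, 0, 0, 0]
    - [0.0, 0, -0.16, 0, 0, 0]
    - [-0.005, 0, -0.19, 0, 0, 0]
    - [-0.005, 0, -0.19, 0, 0, 0]

```text
t: 9.15
tool_pos: [0.4678, -0.1884, 0.2008]
orientation: [2.481, 1.643, -0.321]
force: [-0.4, 0.2, -1.1]
opening: 0.05
gripper_force: 0.0
```

```bash
python3 meas.py; python3 go.py back -.29 0 .20 15
```

```text
top crate 0.6 3583
top crate_lid 0.73 3196
scene crate 0.61 6753
scene crate_lid 0.6 3829
top [-0.204   0.0012 -0.0146] 0.046
scene [-0.1996  0.0005 -0.0076] 0.055
both [-0.2034  0.0008 -0.0018] 0.109
tcp bay [-0.2068  0.1256  0.1949] [ 0.67  0.37 -0.87] 9.45
row [-0.1226, -0.0831, 0.0279, -0.2186, 23.7106, 90.8089] world [ 0.339 -0.271  0.2  ]
```

Call:
carry_out:
  rows:
    - [-0.01, -0.007, 0.0025, 0, 2, 9]
    - [-0.02, -0.014, 0.005, 0, 4, 18]
    - [-0.034, -0.023, 0.0075, 0, 6.5, 27]
    - [-0.047, -0.032, 0.01, 0, 9, 36]
    - [-0.06, -0.041, 0.013, 0, 11.5, 45]
    - [-0.074, -0.05, 0.017, 0, 14, 54]
    - [-0.087, -0.059, 0.02, 0, 16.5, 63]
    - [-0.1, -0.068, 0.023, -0.1, 19, 72]
    - [-0.112, -0.076, 0.025, -0.1, 21, 81]
    - [-0.1226, -0.083, 0.028, -0.2, 23.7, 90.8]
    - [-0.1226, -0.083, 0.028, -0.2, 23.7, 90.8]
    - [-0.1226, -0.083, 0.028, -0.2, 23.7, 90.8]
  jaw: 0

```text
t: 10.95
tool_pos: [0.3399, -0.271, 0.201]
orientation: [3.004, -0.604, 0.398]
force: [0.4, -0.8, 1.1]
opening: 0.0929
gripper_force: 0.0
```

```bash
python3 go.py back -.278 0.001 .09 15;python3 go.py back -.278 0.001 .012 15
```

```text
tcp bay [-0.289   0.0003  0.201 ] [ 0.37 -0.78  1.06] 10.95
row [-0.0183, -0.0007, 0.11, -0.0453, -0.0847, 0.1557] world [ 0.35  -0.275  0.09 ]
tcp bay [-0.289   0.0003  0.201 ] [ 0.37 -0.78  1.06] 10.95
row [-0.0386, -0.0007, 0.1854, -0.0453, -0.0847, 0.1557] world [ 0.35  -0.275  0.012]
```

Call:
carry_out:
  rows:
    - [0.003, -0.0007, 0.01, 0, 0, 0.1]
    - [0.0, -0.0007, 0.04, 0, 0, 0.1]
    - [-0.009, -0.0007, 0.075, 0, 0, 0.1]
    - [-0.0183, -0.0007, 0.11, 0, 0, 0.1]
    - [-0.0183, -0.0007, 0.11, 0, 0, 0.1]

```text
t: 11.58
tool_pos: [0.3492, -0.272, 0.0864]
orientation: [3.009, -0.609, 0.391]
force: [-0.5, 0.1, 0.0]
opening: 0.0931
gripper_force: 0.0
```

```bash
python3 go.py back -.278 0.001 .012 15; python3 - <<'E'
from h import *
from go import target
b=np.load("pb.npy")[:3]
a=robot.read_camera("scene")[:,:,::-1]; a=cv2.resize(a,None,fx=3,fy=3,interpolation=cv2.INTER_CUBIC)
cv2.imwrite("pics/a4.png",cv2.resize(a[480:1050,450:1250],None,fx=.95,fy=.95))
E
```

```text
tcp bay [-0.2801  0.003   0.0864] [-0.49  0.11  0.02] 11.57
row [-0.0169, 0.0023, 0.0725, -0.2495, 0.2394, -0.0204] world [ 0.35  -0.275  0.012]
```

View pics/a4.png

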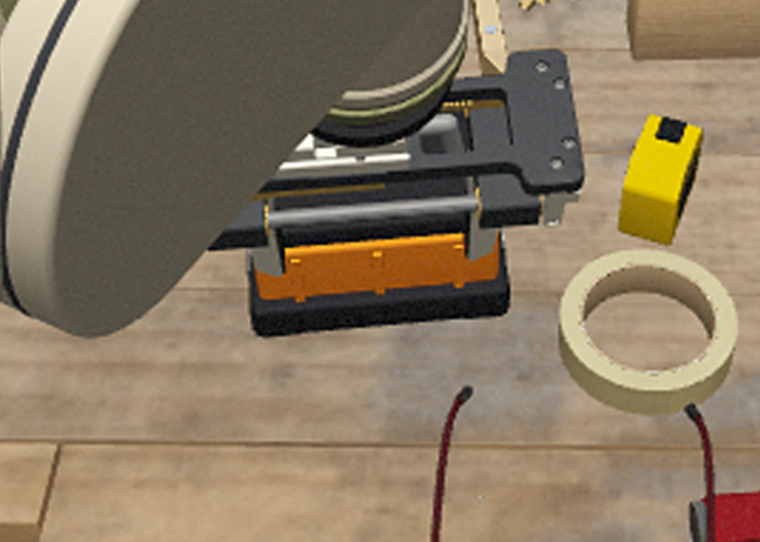

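```bash
python3 - <<'E'
from h import *
from go import target
b=np.load("pb.npy")[:3];s=2.85
def px(x,y,z): return ((pr("scene",W(b,np.array([[x,y,z]])))[0]*3-[450,480])*.95).round(0)
print("tip now",[px(-.2801+.0073,.003+d,.0884) for d in(.064,.0465,-.0465,-.064)])
print("tip low",[px(-.278+.0073,.003+d,.014) for d in(.064,-.064)])
print("rim bottom at x=-.2535",px(-.2535,.077,.003),px(-.2535,-.075,.003),"top",px(-.2535,.077,.03),px(-.2535,-.075,.03))
E
```

```text
tip now [array([252., 273.]), array([285., 270.]), array([457., 255.]), array([489., 253.])]
tip low [array([266., 353.]), array([488., 333.])]
rim bottom at x=-.2535 [251. 342.] [508. 319.] top [245. 314.] [509. 291.]
```

The fingertips appear where the model predicts them (~(268,272) and (485,255)). At bench height they will land about 15 mm behind the rim and clear of the glasses tip at (465,392).

Call:
carry_out:
  rows:
    - [-0.004, 0.001, 0.015, 0, 0, 0]
    - [-0.008, 0.002, 0.03, 0, 0, 0]
    - [-0.012, 0.0023, 0.045, 0, 0, 0]
    - [-0.015, 0.0023, 0.06, -0.1, 0.1, 0]
    - [-0.018, 0.0023, 0.073, -0.2, 0.2, 0]
    - [-0.018, 0.0023, 0.073, -0.2, 0.2, 0]

```text
t: 12.38
tool_pos: [0.3504, -0.2764, 0.0136]
orientation: [3.0, -0.611, 0.4]
force: [0.3, -0.2, 0.3]
opening: 0.0931
gripper_force: 0.0
```

```bash
python3 go.py back -.21 0.001 .012 15
```

```text
tcp bay [-0.2773 -0.0007  0.0136] [ 0.28 -0.23  0.34] 12.38
row [0.0645, -0.0018, 0.0192, 0.0884, -0.2114, -0.1183] world [ 0.413 -0.301  0.012]
```

Call:
carry_out:
  rows:
    - [0.004, 0, 0.0012, 0, 0, 0]
    - [0.008, 0, 0.0024, 0, 0, 0]
    - [0.012, 0, 0.0034, 0, 0, 0]
    - [0.016, 0, 0.0045, 0, 0, 0]
    - [0.02, 0, 0.0056, 0, 0, 0]
    - [0.025, 0, 0.007, 0, 0, 0]
    - [0.03, 0, 0.0085, 0, 0, 0]
    - [0.035, -0.0005, 0.01, 0, 0, 0]
    - [0.04, -0.001, 0.0115, 0, 0, 0]
    - [0.045, -0.001, 0.013, 0, 0, 0]
    - [0.05, -0.001, 0.0145, 0, 0, 0]
    - [0.055, -0.001, 0.016, 0, 0, 0]

```text
t: 13.88
tool_pos: [0.4026, -0.298, 0.0136]
orientation: [3.001, -0.61, 0.397]
force: [-15.3, 6.3, 11.9]
opening: 0.0934
gripper_force: 8.0
```

```bash
python3 meas.py; python3 go.py back -.16 0.001 .012 15
```

```text
top crate 0.87 3473
top crate_lid 0.71 3265
scene crate 0.71 2216
scene crate_lid 0.6 293
top [-0.1773  0.0028 -0.0153] 0.061
scene [-0.1717  0.0015 -0.0051] 0.669
both [-0.1777  0.0026 -0.0048] 0.734
tcp bay [-0.22   -0.0003  0.0136] [-7.63  2.34  3.32] 14.18
row [0.0575, -0.0014, 0.0173, 0.1317, -0.179, -0.0854] world [ 0.459 -0.321  0.012]
```

Call:
carry_out:
  rows:
    - [0.005, 0, 0.0015, 0, 0, 0]
    - [0.01, 0, 0.003, 0, 0, 0]
    - [0.015, 0, 0.0045, 0, 0, 0]
    - [0.02, 0, 0.006, 0, 0, 0]
    - [0.025, 0, 0.0075, 0, 0, 0]
    - [0.03, 0, 0.009, 0, 0, 0]
    - [0.035, 0, 0.0105, 0, 0, 0]
    - [0.04, 0, 0.012, 0, 0, 0]
    - [0.045, -0.0005, 0.0135, 0, 0, 0]
    - [0.05, -0.001, 0.015, 0, 0, 0]
    - [0.055, -0.001, 0.016, 0, 0, 0]
    - [0.06, -0.001, 0.0175, 0, 0, 0]

```text
t: 15.68
tool_pos: [0.4603, -0.3214, 0.0123]
orientation: [3.001, -0.61, 0.396]
force: [-14.7, 6.4, 12.6]
opening: 0.0929
gripper_force: 8.0
```

```bash
python3 meas.py; python3 go.py back -.10 0.001 .012 15
```

```text
top crate 0.64 3310
top crate_lid 0.77 2953
scene crate 0.83 2133
scene crate_lid 0.73 521
top [-0.1122  0.0032 -0.0642] 0.126
scene [-0.1093  0.0007 -0.0087] 0.638
both [-0.1124  0.0031 -0.018 ] 0.767
tcp bay [-0.1578  0.0007  0.0124] [-7.14  3.44  4.62] 15.97
row [0.0556, -0.0005, 0.0155, 0.1274, -0.1544, -0.0849] world [ 0.514 -0.344  0.012]
```

Call:
carry_out:
  rows:
    - [0.005, 0, 0.0014, 0, 0, 0]
    - [0.01, 0, 0.0028, 0, 0, 0]
    - [0.015, 0, 0.0042, 0, 0, 0]
    - [0.02, 0, 0.0056, 0, 0, 0]
    - [0.025, 0, 0.007, 0, 0, 0]
    - [0.03, 0, 0.0084, 0, 0, 0]
    - [0.035, 0, 0.0098, 0, 0, 0]
    - [0.04, 0, 0.0112, 0, 0, 0]
    - [0.045, 0, 0.0126, 0, 0, 0]
    - [0.05, 0, 0.014, 0, 0, 0]
    - [0.055, 0, 0.0154, 0, 0, 0]
    - [0.06, 0, 0.0168, 0, 0, 0]

```text
t: 17.48
tool_pos: [0.5176, -0.3459, 0.0122]
orientation: [3.001, -0.61, 0.396]
force: [-15.4, 5.7, 12.6]
opening: 0.0931
gripper_force: 8.2
```

```bash
python3 meas.py; python3 go.py back -.05 0.001 .012 15
```

```text
top crate 0.57 2978
top crate_lid 0.74 2768
scene crate 0.75 2037
scene crate_lid 0.84 403
top [-0.0514  0.0032  0.0375] 0.234
scene [-0.0475  0.0008 -0.0144] 0.623
both [-0.0499  0.0028  0.0192] 0.859
tcp bay [-0.0954  0.0004  0.0122] [-8.01  2.98  6.49] 17.77
row [0.0438, -0.0006, 0.0121, 0.1321, -0.1598, -0.087] world [ 0.56  -0.363  0.012]
```

Call:
carry_out:
  rows:
    - [0.004, 0, 0.0011, 0, 0, 0]
    - [0.008, 0, 0.0022, 0, 0, 0]
    - [0.012, 0, 0.0034, 0, 0, 0]
    - [0.016, 0, 0.0045, 0, 0, 0]
    - [0.02, 0, 0.0056, 0, 0, 0]
    - [0.024, 0, 0.0067, 0, 0, 0]
    - [0.028, 0, 0.0078, 0, 0, 0]
    - [0.031, 0, 0.0087, 0, 0, 0]
    - [0.034, 0, 0.0095, 0, 0, 0]
    - [0.037, 0, 0.0103, 0, 0, 0]

```text
t: 19.02
tool_pos: [0.5529, -0.3609, 0.012]
orientation: [3.001, -0.611, 0.396]
force: [-14.7, 6.0, 11.4]
opening: 0.0931
gripper_force: 7.8
```

```bash
python3 go.py back -.045 0.001 .012 15
```

```text
tcp bay [-0.0578  0.0003  0.012 ] [-14.65   5.99  11.39] 19.02
row [0.0124, -0.0007, 0.0033, 0.1259, -0.058, -0.0846] world [ 0.565 -0.365  0.012]
```

Call:
carry_out:
  rows:
    - [0.002, 0, 0.0006, 0, 0, 0]
    - [0.004, 0, 0.0011, 0, 0, 0]
    - [0.006, 0, 0.0017, 0, 0, 0]
    - [0.008, 0, 0.0022, 0, 0, 0]

```text
t: 19.52
tool_pos: [0.5605, -0.3641, 0.0119]
orientation: [3.001, -0.611, 0.396]
force: [-14.1, 6.0, 10.7]
opening: 0.0932
gripper_force: 7.7
```

Call:
carry_out:
  rows:
    - [0.0015, 0, 0.0004, 0, 0, 0]
    - [0.003, 0, 0.0008, 0, 0, 0]

```text
t: 19.77
tool_pos: [0.561, -0.3643, 0.0113]
orientation: [3.003, -0.611, 0.388]
force: [-34.6, 14.3, 27.3]
opening: 0.0928
gripper_force: 18.8
```

```bash
python3 meas.py; python3 go.py back -.045 0.001 .012 15
```

```text
top crate 0.76 2685
top crate_lid 0.97 2729
scene crate 0.7 1965
scene crate_lid 0.61 288
top [-0.0063  0.0031 -0.0269] 0.299
scene [-0.0022  0.0013  0.0018] 0.627
both [-0.0041  0.0029  0.0189] 0.928
tcp bay [-0.0492  0.0004  0.0112] [-29.25  13.79  22.63] 20.07
row [0.0042, -0.0006, 0.0003, 0.0914, 0.2425, -0.0733] world [ 0.565 -0.365  0.012]
```

The force more than doubled and the TCP stopped, so the crate is on the stop. Backing off and rising.

Call:
carry_out:
  rows:
    - [-0.003, 0, -0.0008, 0, 0, 0]
    - [-0.01, 0, -0.0027, 0, 0, 0]
    - [-0.03, 0, -0.008, 0, 0, 0]
    - [-0.05, 0, -0.0135, 0, 0, 0]
    - [-0.05, 0, -0.05, 0, 0, 0]
    - [-0.055, 0, -0.1, 0, 0, 0]
    - [-0.07, 0, -0.15, 0, 0, 0]
    - [-0.09, 0, -0.2, 0, 0, 0]
    - [-0.13, 0, -0.24, 0, 0, 0]
    - [-0.17, 0, -0.26, 0, 0, 0]
    - [-0.19, 0, -0.26, 0, 0, 0]
    - [-0.19, 0, -0.26, 0, 0, 0]

```text
t: 21.58
tool_pos: [0.3333, -0.2675, 0.2137]
orientation: [2.996, -0.612, 0.406]
force: [0.5, 0.8, -0.5]
opening: 0.0931
gripper_force: 0.0
```

```bash
python3 meas.py; python3 - <<'E'
from h import *
b=np.load("pb.npy");print(robot.read_state()["tool_pos"],robot.read_state()["force"])
out=[]
for c,(r0,r1,c0,c1) in dict(top=(70,330,190,400),scene=(110,330,180,420)).items():
    a=cv2.resize(robot.read_camera(c)[:,:,::-1],None,fx=3,fy=3,interpolation=cv2.INTER_CUBIC)
    draw(a,c,b[:3],CR[:2],(0,255,0))
    out.append(cv2.resize(a[r0*3:r1*3,c0*3:c1*3],(395,480)))
cv2.imwrite("pics/a5.png",np.hstack(out))
E
```

```text
top crate 0.67 3796
top crate_lid 0.74 3134
scene crate 0.69 2131
scene crate_lid 0.67 702
top [-0.0056  0.0025  0.0076] 0.048
scene [ 0.0005 -0.0001  0.0074] 0.576
both [-0.0054  0.0024  0.0033] 0.627
[ 0.33406099 -0.26729585  0.21321809] [-0.08594547  0.5081147   0.04607205]
```

View pics/a5.png

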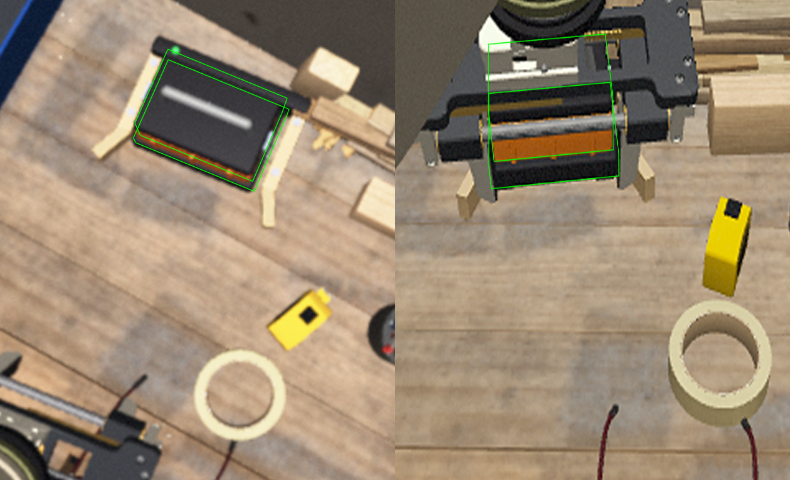

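The crate sits square in the bay with the loose items undisturbed. I move the arm aside to check the seating at the stop unobstructed.

Call:
carry_out:
  rows:
    - [0, -0.05, -0.03, 0, 0, 0]
    - [-0.02, -0.1, -0.04, 0, 0, 0]
    - [-0.03, -0.15, -0.05, 0, 0, 0]
    - [-0.05, -0.2, -0.05, 0, 0, 0]
    - [-0.06, -0.25, -0.05, 0, 0, 0]
    - [-0.06, -0.3, -0.05, 0, 0, 0]
    - [-0.06, -0.35, -0.05, 0, 0, 0]
    - [-0.06, -0.35, -0.05, 0, 0, 0]
    - [-0.06, -0.35, -0.05, 0, 0, 0]

```text
t: 23.1
tool_pos: [0.405, 0.0827, 0.2446]
orientation: [2.998, -0.608, 0.402]
force: [-0.6, -0.7, 0.2]
opening: 0.0929
gripper_force: 0.0
```

```bash
python3 meas.py; python3 - <<'E'
from h import *
b=np.load("pb.npy");print(robot.read_state()["tool_pos"])
out=[]
for c,(r0,r1,c0,c1) in dict(top=(80,180,230,365),scene=(110,210,205,340)).items():
    a=cv2.resize(robot.read_camera(c)[r0:r1,c0:c1,::-1],(790,590),interpolation=cv2.INTER_CUBIC)
    out.append(cv2.convertScaleAbs(cv2.resize(a,(395,295)),alpha=1.8,beta=20))
cv2.imwrite("pics/a6.png",np.hstack(out))
E
```

```text
top crate 0.92 3665
top crate_lid 0.76 3042
scene crate 0.59 4942
scene crate_lid 0.68 2687
top [-0.0057  0.0026  0.0002] 0.074
scene [-0.0004  0.0013 -0.0063] 0.069
both [-0.0054  0.0019  0.0048] 0.149
[0.40532668 0.08166049 0.24533805]
```

View pics/a6.png

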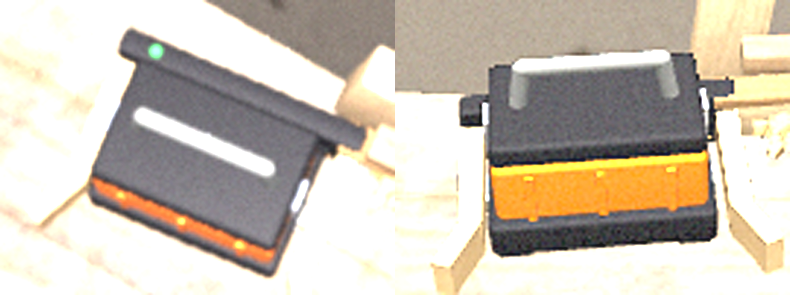

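The crate is flush against the stop and square, with no gap showing between the lid and the stop in either view. Handing in.

```bash
python3 -c "
from plant import robot
print(robot.close_job())"
```

```text
the job is handed in; nothing more can be done
None
```

I pushed the crate sideways in front of the bay, then straight in until the push force jumped and the arm stopped at the back stop. The last pictures show it square and flush, the loose items where they were and the arm clear, and I handed the job in at about 23 s; no verdict was returned.

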